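Fit the temperature logger to the loaded heating block and switch that block on

TASK

The tubes in the dry heater are to be warmed with their temperature on record: take the steel temperature logger out of the tube rack and push its stem fully home, collar down on the panel, into the sloping well on the side of the heater whose block holds the sample tubes. Only then turn the selector knob from off (middle) to that same side until it clicks into its marked position. Leave the rack, the tubes, the vial and the amber bottle standing where they are.

Things in the scene. Friction and masses are not known exactly. Their poses are not given: they have to be found in the camera images.
- heater: light grey two-block dry heater, fixed to the desk, 169 x 202 x 96 mm; origin under the middle of the case (x from -78 at the front to +91 mm, y +-101 mm); its front looks along its own -x, its own +y is its left side as seen from the front (the robot's left), z up. The tops of its two blocks stand 96 mm high; tubes standing in a block reach 138 mm
- panel: dark sloping control panel at the front of the heater, turned with it, 66 mm up the slope x 188 mm wide; origin in the middle of its face (heater frame x -45, z 73 mm); z is the normal out of the face, 25 degrees from vertical towards the robot's side, x runs up the slope, y to the left. It carries the two wells and, between them, the selector
- well_left (a point): centre of the mouth of the left thermowell, in the face of the panel 68 mm left (+y) of the panel's middle; a round hole 10 mm wide and 60 mm deep, square to the panel (along panel -z), with a thin steel ring round it; orientation as the panel
- well_right (a point): the same on the right, 68 mm to -y of the panel's middle
- tube_block: aluminium block 74 x 84 x 50 mm with six round 15 mm holes, three of which hold sample tubes; it sits in the left or the right bay of the heater, 50 mm to +y or to -y in the heater's frame; origin under its middle, axes as the heater's
- vial_block: the other aluminium block, same size, with four 25 mm holes, one of which holds a small vial; it sits in the other bay
- selector (a joint): angle of the selector knob, rad, about the panel's normal: 0 = off, pointer up the slope; +0.70 = left mark (left block on), -0.70 = right mark (right block on). A spring detent holds it in each of the three places; it takes about 0.04 N m to turn it out of one
- selector_grip (a point): on the knob's axis, 22 mm out from the panel's face, 3 mm down the slope from the panel's middle: where to grip. Turns with the knob: x along the bar towards the pointer, z out of the panel. Black knob: a bar 34 mm long, 10 mm thick, its top 26.5 mm off the panel, on a skirt disc 37 mm wide, 3.5 mm thick
- logger: steel temperature logger, 45 g: body 16 mm thick with black end cap, its top 46 mm above the collar's underside; collar 22 mm wide, 4 mm thick; below it a stem 8 mm thick, 55 mm long, the last 12 mm tapering to a 3 mm tip. Origin: middle of the collar's underside; z along the body to the cap. Starts upright in a corner place of the rack, collar on the rack's top, 62 mm above the desk
- logger_tip (a point): tip of the logger's stem, 55 mm below the collar's underside
- rack: loose blue tube rack, 48 x 132 x 62 mm, origin under its middle, long side along its own y; the logger and one sample tube stand in its two diagonal corner places, at (+10.5, +52.5) and (-10.5, -52.5) mm or the other way round
- rack_tube: capped sample tube, 16 mm wide over the cap, 84 mm tall, origin at its bottom; stands in the rack, its top 89 mm above the desk
- block_tube_a: capped sample tube, 16 mm wide over the cap, 84 mm tall, origin at its bottom; stands in the tube block, front row
- block_tube_b: capped sample tube, 16 mm wide over the cap, 84 mm tall, origin at its bottom; stands in the tube block, back row, middle
- block_tube_c: capped sample tube, 16 mm wide over the cap, 84 mm tall, origin at its bottom; stands in the tube block, back row, left
- block_vial: small brown vial with a white cap, 23 mm wide, 42 mm tall, standing in the vial block, origin at its bottom
- amber: amber glass bottle with a gold cap, 51 mm wide, 120 mm tall, loose on the desk at the back between rack and heater; origin at its bottom

How it is judged:
By the outcome, as a careful person would: the job done as asked, in the order asked, and still so for the second after the job is handed in, with the robot touching nothing.
It also fails if it takes over 53 s, if anything falls off the work surface, if the arm or the gripper's body presses on something with over 40 N, if the wrist force passes 120 N, or if a joint passes its speed limit or range.

ROBOT

A 6-joint arm with a two-finger parallel gripper is mounted at the origin on the work surface; the furniture and walls round the work are solid. World frame = base frame: x ahead of the robot, y to its left, z up, the work surface at z = 0. Lengths are in mm, angles in rad, forces in N, time in s.
With the tool pointing down it reaches from about 350 to 725 mm from the base axis. Payload 4.3 kg.
Tool frame: the origin (TCP) lies midway between the tips of the shut fingers; the grasp point (between the pads) lies env.hold_point_z behind it (env.hold_point_z is the distance from the TCP to the grasp point, in mm); z points along the fingers, y is the line along which they close (so a half turn about z gives the same grasp; the last joint's range is limited). The gripper opens to 85 mm and grips with 20 to 120 N. Pads are 22 mm wide; open, the fingers measure 114 mm over their backs; the gripper's body (76 mm by 85 mm) begins 54 mm behind the grasp point. The pads swing forward as they close: fully open they stand 13 mm farther back than shut.
Start: joints at [0.996, 0.377, 0.081, 1.274, 0, 1.46], TCP at [257.753, 514.033, 231.329] pointing down, gripper open.
Joint ranges: [-2.72, 2.72], [-0.84, 1.66], [-1.02, 1.22], [-1.77, 2.12], [-1.37, 1.28], [-3.14, 3.14]. Speed limits (rad/s): [2.57, 2.57, 3.14, 3.14, 3.14, 3.14].

INTERFACE

Orientations are given as a unit quaternion [x, y, z, w].
In Python, from bench import get_obs, vision, env gives the robot as it stands. The module is installed in compiled form; this text tells all that it offers.
- The arm moves only by the tool apply_moves, never from a script. Its argument "moves" is one flat list of numbers, 4 for each row, row after row: the shift along the tool's x, y, z in units of 500 mm (1.0 is 500 mm), then the turn about the tool's z in units of 30 degrees (1.0 is 30 degrees). A call has 1 to 5 rows; each row is the pose to reach, as a shift and turn from the pose commanded when the call began, along the tool's axes at that moment; what a row does not reach only later rows make up. A row lasts 1/12 s, in which the tool goes at most 41.7 mm and 7.16 degrees, less where a joint would pass 70% of its speed; a pose out of reach is approached as far as the arm can. A call with a number of a shift or a turn outside -1 to 1 is refused whole. A call with a gripper value outside its range is refused whole. "fingers" is the opening, from 0 (shut) to 1 (fully open), set as the call begins (left out, the last holds). The fingers move at their own pace and stop on an object; "squeeze" is the grip in N (left out, the last holds). Time passes only in rows, so rows that repeat a pose let the fingers close. It gives the time, the measured TCP pose, the force, the opening and the grip force at its end, in the units of the state.
- get_obs(): the state, without advancing time (a new reading comes with each control period).
- vision.snapshot(name): name is "side" or "top"; returns a dict with "img" (420x560x3 uint8, red, green, blue), "fx", "fy", "cx", "cy" (pixels), "distortion" ([k1, k2, p1, p2, k3] as OpenCV has them; the pictures are not rectified), "R" (3x3) and "t" (3): a world point X has camera coordinates R X + t. Camera axes: x right, y down, z forward; pixel columns grow to the right and rows downward; lengths in mm; the calibration is good to about 2 mm. A picture is of the moment at which its call begins. There is no depth.
- env.job_done(): hands the job in; it is judged then, once.
The state is a dict: "time": time; "joint_pos": joint angles; "joint_velocities": joint speeds; "joint_efforts": joint torques, N m; "tool_pos": TCP position; "tool_rot": TCP orientation; "ft_force": force on the tool from outside, world axes, zero at the start; "ft_torque": the same for the moment, N m; "width": opening from 0.0 (shut) to 1.0 (fully open); "gripper_force": force on a finger pad.
Only numpy, scipy, OpenCV 4.12 (cv2) and the standard library are available. Lean on these libraries where they do the work, as an engineer would, in place of code of your own. Each camera call takes 0.05 s, during which the arm holds its last target. There are 200 camera calls.

## Working session

There is one attempt and no reset: what is moved stays moved. The work goes in short steps, Python scripts to look and compute and a tool call to move; the robot and the scene stay as the last step left them, time stands still between calls to the robot, and variables do not carry over. Pictures are saved under pics/ and viewed, at most 10 in all, crops included, and the job is handed in when it is done.

Besides the shell and the picture viewer there is one more tool, called after "Call:" in YAML: its name, and indented under it one key for each argument. apply_moves: Moves the arm, as the interface text tells. Its arguments: {"type":"object","properties":{"moves":{"type":"array","items":{"type":"number","minimum":-1,"maximum":1}},"fingers":{"type":"number"},"squeeze":{"type":"number"}},"required":["moves"]}

```bash
mkdir -p pics; cat > h.py <<'E'
import numpy as np, cv2, pickle
from bench import get_obs, vision, env
from scipy.spatial.transform import Rotation as Ro
def snap(n,f):
    s=vision.snapshot(n); cv2.imwrite(f'pics/{f}.png',s['img'][:,:,::-1]); pickle.dump(s,open(f'pics/{f}.pkl','wb')); return s
def K(s): return np.array([[s['fx'],0,s['cx']],[0,s['fy'],s['cy']],[0,0,1.]])
def proj(s,X):
    return cv2.projectPoints(np.atleast_2d(np.asarray(X,float)),cv2.Rodrigues(np.array(s['R'],float))[0],np.array(s['t'],float),K(s),np.array(s['distortion'],float))[0][:,0]
def ray(s,p):
    u=cv2.undistortPoints(np.array([[p]],float),K(s),np.array(s['distortion'],float))[0,0]
    R=np.array(s['R']); c=-R.T@np.array(s['t']); d=R.T@np.array([u[0],u[1],1]); return c,d/np.linalg.norm(d)
def onz(s,p,z):
    c,d=ray(s,p); return c+d*(z-c[2])/d[2]
E
python3 - <<'E'
from h import *
a=snap('top','top0'); b=snap('side','side0')
for s in(a,b): print(s['fx'],s['cx'],s['cy'],s['distortion'],(-np.array(s['R']).T@np.array(s['t'])).round(), np.array(s['R'])[2].round(2))
o=get_obs(); print(o['tool_pos'],o['tool_rot'],o['width'],o['time'],env.hold_point_z)
E
```

```text
494.8341424892942 274.5276712087145 212.02510883573356 [-0.05122948  0.          0.          0.          0.        ] [ 435.   -7. 1017.] [ 0.06  0.01 -1.  ]
521.4330505787525 272.2194398758977 206.17458228211686 [-0.12226068  0.          0.          0.          0.        ] [-89. 414. 643.] [ 0.63 -0.47 -0.62]
[257.42274044 513.50022436 230.45198007] [ 2.30338328e-01  9.73110173e-01 -8.66444785e-04 -3.07535514e-04] 0.9975834958065122 0.1 18.700000000000003
```

View pics/top0.png

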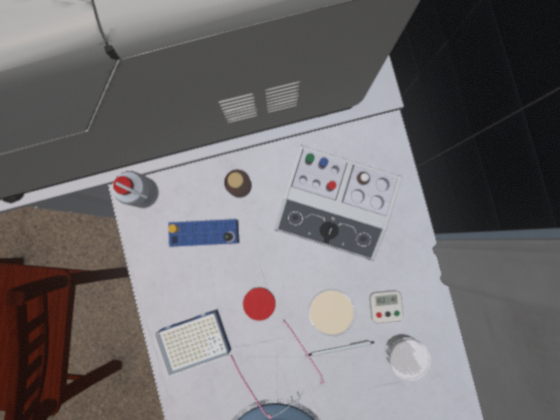

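View pics/side0.png

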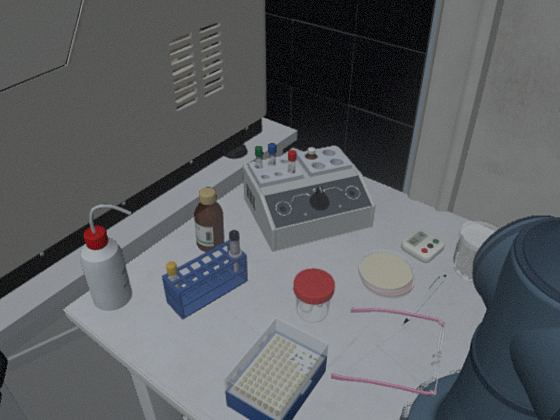

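The tubes (green, blue and red caps) stand in the left block, so the target is the left well, near top view (295,217) and side view (284,208). The logger is the dark cap at top (229,237) and side (234,238). Next I'll zoom in to measure.

```bash
python3 - <<'E'
import cv2,numpy as np
def crop(f,boxes,out):
    im=cv2.imread(f'pics/{f}.png'); c=np.zeros((600,800,3),np.uint8)
    y0=0
    for (x,y,w,h,k,ox,oy) in boxes:
        t=cv2.resize(im[y:y+h,x:x+w],None,fx=k,fy=k,interpolation=cv2.INTER_CUBIC)
        for i in range(0,w,10):
            cv2.line(t,(i*k,0),(i*k,6 if (x+i)%50 else 14),(0,255,255),1)
            if (x+i)%20==0: cv2.putText(t,str(x+i),(i*k,24),0,.35,(0,0,255),1)
        for j in range(0,h,10):
            cv2.line(t,(0,j*k),(6,j*k),(0,255,255),1)
            if (y+j)%20==0: cv2.putText(t,str(y+j),(8,j*k+4),0,.35,(0,0,255),1)
        c[oy:oy+t.shape[0],ox:ox+t.shape[1]]=t
    cv2.imwrite(out,c)
crop('top0',[(270,140,130,120,4,0,0),(160,210,85,40,6,0,480-120+0) if 0 else (160,210,68,40,3,530,0),(210,220,40,40,6,530,140)],'pics/c1.png')
crop('side0',[(240,140,140,110,4,0,0),(155,225,100,90,2,570,0),(215,225,40,50,5,570,200)],'pics/c2.png')
E
```

```text
(no output)
```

View pics/c1.png

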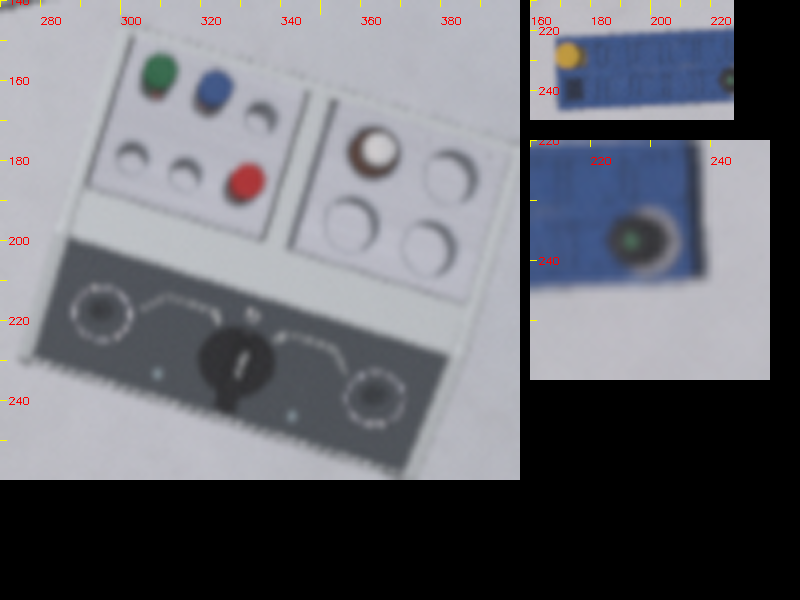

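View pics/c2.png

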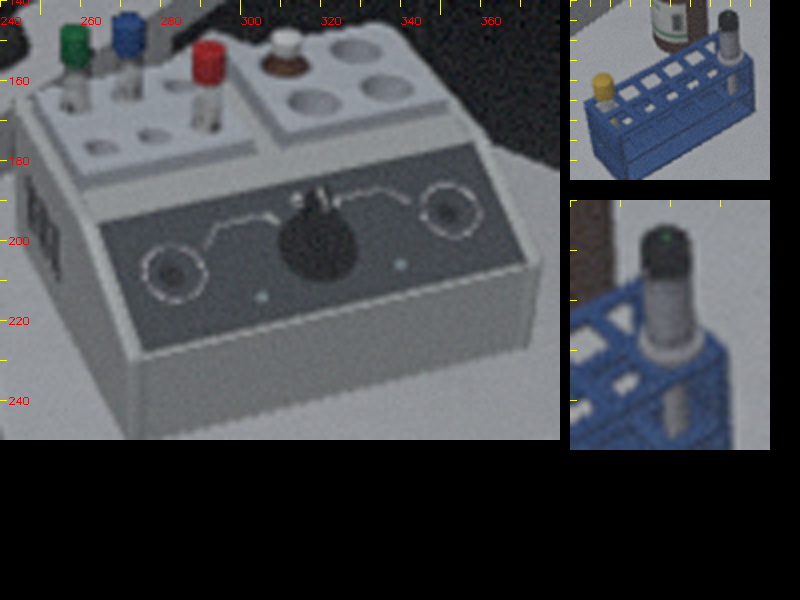

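Measured points, panel corners and rings plus logger cap and collar, are good enough to fit the poses.

```bash
cat > fit.py <<'E'
from h import *
from scipy.optimize import least_squares
T=pickle.load(open('pics/top0.pkl','rb')); S=pickle.load(open('pics/side0.pkl','rb'))
c4=np.array([[0,68,0],[0,-68,0],[33,94,0],[33,-94,0],[-33,94,0],[-33,-94,0]],float)
ct,st=np.cos(np.radians(25)),np.sin(np.radians(25))
Rp=np.array([[ct,0,-st],[0,1,0],[st,0,ct]])
PH=c4@Rp.T+[-45,0,73]
pt=np.array([[101,313],[374,398],[68,240],[449,355],[35,354],[407,475]])/4+[270,140]-.375
ps=np.array([[174,273],[451,211],[98,225],[474,142],[138,356],[526,263]])/4+[240,140]-.375
def W(p,X): return Ro.from_euler('z',p[3]).apply(X)+p[:3]
w=np.array([3,3,1,1,1,1])[:,None]
def f(p): return np.r_[(w*(proj(T,W(p,PH))-pt)).ravel(),(w*(proj(S,W(p,PH))-ps)).ravel()]
r=least_squares(f,[600,-100,0,-.3]); p=r.x
if __name__=='__main__':
    print(p.round(3)); print((f(p).reshape(-1,2)/np.r_[w,w]).round(1))
    print('wells',W(p,PH[:2]).round(1),'panel mid',W(p,np.array([[-45,0,73]])).round(1))
    def tri(a,b):
        c1,d1=ray(T,a);c2,d2=ray(S,b); A=np.c_[d1,-d2]; t=np.linalg.lstsq(A,c2-c1,rcond=None)[0]
        x,y=c1+d1*t[0],c2+d2*t[1]; return ((x+y)/2).round(1),np.linalg.norm(x-y).round(1)
    print('cap',tri((226.4,236.25),(233.8,232.)),'collar',tri((229.1,236.4),(234.8,253.)))
    print('wells tri',tri(pt[0],ps[0]),tri(pt[1],ps[1]))
    print('rack corners z62',[onz(T,q,62)[:2].round(1) for q in((168.7,222.3),(236,219.5),(237,242))])
    o=get_obs(); M=Ro.from_quat(o['tool_rot']).as_matrix(); print(M.round(3)); print('heater y',W([0,0,0,p[3]],[[0,1,0]]).round(3))
E
python3 fit.py
```

```text
[ 5.02153e+02 -1.09500e+02 -9.68000e-01 -2.94000e-01]
[[-0.1 -0.1]
 [-0.2 -0.1]
 [-0.1 -1.4]
 [ 0.1 -0.4]
 [-1.2  0.7]
 [-1.2 -0.5]
 [ 0.2  0.2]
 [ 0.2  0.1]
 [-0.3 -0.7]
 [ 0.3 -0.4]
 [ 1.2 -0.9]
 [ 0.8 -0.5]]
wells [[ 478.8  -31.4   72. ]
 [ 439.4 -161.5   72. ]] panel mid [[459.1 -96.4  72. ]]
cap (array([442. ,  95.2, 107.6]), np.float64(0.2)) collar (array([442.3,  95.3,  62.4]), np.float64(0.9))
wells tri (array([478.7, -31.2,  72.6]), np.float64(0.7)) (array([ 439.4, -161.6,   72.1]), np.float64(0.7))
rack corners z62 [array([468.2, 213. ]), array([474.8,  82. ]), array([431.4,  79.5])]
[[-0.894  0.448 -0.001]
 [ 0.448  0.894 -0.002]
 [ 0.    -0.002 -1.   ]]
heater y [[0.29  0.957 0.   ]]
```

Call:
apply_moves:
  moves: [-0.235,-0.1945,0,0,-0.235,-0.1945,0,0,-0.235,-0.1945,0,0,-0.235,-0.1945,0,0]
  fingers: 0.5

```text
time: 0.43
tool_pos: [319.4, 371.4, 230.8]
tool_rot: [0.231, 0.973, -0.001, -0.0]
ft_force: [0.7, 0.1, -0.0]
width: 0.498
gripper_force: 0.0
```

Call:
apply_moves:
  moves: [-0.235,-0.1945,0,0,-0.235,-0.1945,0,0,-0.235,-0.1945,0,0,-0.235,-0.1945,0,0]

```text
time: 0.77
tool_pos: [381.0, 231.8, 231.0]
tool_rot: [0.231, 0.973, -0.001, 0.0]
ft_force: [0.4, -0.7, -0.2]
width: 0.497
gripper_force: 0.0
```

Call:
apply_moves:
  moves: [-0.235,-0.1945,0,-0.327,-0.235,-0.1945,0,-0.327,-0.235,-0.1945,0,-0.327,-0.235,-0.1945,0,-0.327,-0.235,-0.1945,0,-0.327]

```text
time: 1.18
tool_pos: [444.2, 90.3, 231.0]
tool_rot: [0.15, 0.989, -0.001, 0.001]
ft_force: [0.5, 0.6, 0.1]
width: 0.496
gripper_force: 0.0
```

```bash
cat > plan.py <<'E'
from h import *
import sys
def plan(t,yaw=73.2):
    o=get_obs(); M=Ro.from_quat(o['tool_rot']).as_matrix(); d=M.T@(np.array(t)-o['tool_pos'])
    y=np.degrees(np.arctan2(M[1,1],M[0,1])); a=(yaw-y+180)%360-180
    print('shift',(d/500).round(4),'turn',round(-a/30,3),'| tcp',np.round(o['tool_pos'],1),'yaw',y.round(1),'F',np.round(o['ft_force'],1),'w',round(o['width'],3),'g',np.round(o['gripper_force'],1),'j',np.round(o['joint_pos'],2),'t',round(o['time'],2))
if __name__=='__main__':
    a=[float(v) for v in sys.argv[1:]]; plan(a[:3],*(a[3:]))
E
python3 plan.py 442.2 95.2 72
```

```text
shift [0.0074 0.0089 0.318 ] turn -0.015 | tcp [444.2  90.3 231. ] yaw 72.8 F [0.5 0.6 0.1] w 0.496 g 0.0 j [ 0.06  0.13 -0.25  1.19 -0.    0.36] t 1.18
```

Call:
apply_moves:
  moves: [0.0074,0.0089,0,-0.015,0.0074,0.0089,0.07,-0.015,0.0074,0.0089,0.14,-0.015,0.0074,0.0089,0.2,-0.015,0.0074,0.0089,0.2,-0.015]

```text
time: 1.6
tool_pos: [433.8, 101.7, 125.9]
tool_rot: [0.141, 0.99, -0.001, -0.006]
ft_force: [-1.0, 0.1, -1.2]
width: 0.501
gripper_force: 0.0
```

```bash
python3 - <<'E'
from h import *
import plan; plan.plan([442.2,95.2,72])
a=snap('top','t1')['img'];b=snap('side','s1')['img']
c=np.hstack([cv2.resize(a[180:280,170:300],None,fx=3,fy=3),cv2.resize(b[180:280,180:310],None,fx=3,fy=3)])
cv2.imwrite('pics/c3.png',c[:,:,::-1])
E
```

```text
shift [-0.021  -0.0073  0.1075] turn 0.019 | tcp [433.8 101.7 125.9] yaw 73.8 F [-1.   0.1 -1.2] w 0.501 g 0.0 j [ 0.09  0.19 -0.45  0.93  0.    0.37] t 1.6
```

View pics/c3.png

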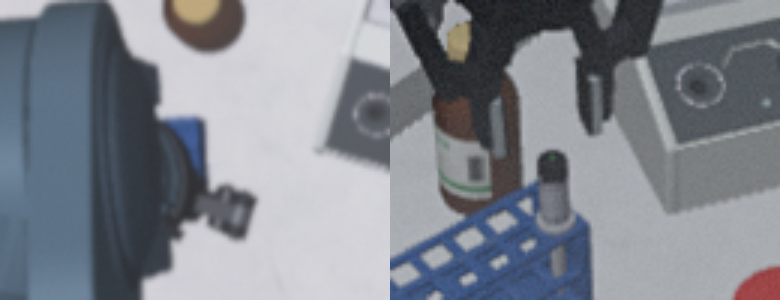

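The fingers straddle the logger from above, but the measured pose lags the command. I'll let it settle, then correct.

Call:
apply_moves:
  moves: [0,0,0,0,0,0,0,0,0,0,0,0]

```text
time: 1.95
tool_pos: [441.6, 101.0, 133.3]
tool_rot: [0.142, 0.99, 0.001, 0.002]
ft_force: [0.0, -0.3, -0.5]
width: 0.5
gripper_force: 0.0
```

```bash
python3 plan.py 442.2 95.2 72
```

```text
shift [-0.0041 -0.011   0.1226] turn 0.015 | tcp [441.6 101.  133.3] yaw 73.7 F [ 0.  -0.3 -0.5] w 0.5 g 0.0 j [ 0.08  0.19 -0.44  0.94  0.    0.37] t 1.95
```

Call:
apply_moves:
  moves: [-0.0041,-0.011,0.0,0.015,-0.0041,-0.011,0.02,0.015,-0.0041,-0.011,0.04,0.015,-0.0041,-0.011,0.05,0.015,-0.0041,-0.011,0.05,0.015]

```text
time: 2.37
tool_pos: [439.7, 94.3, 105.8]
tool_rot: [0.147, 0.989, -0.0, -0.001]
ft_force: [-0.2, -0.2, 0.8]
width: 0.503
gripper_force: 0.0
```

Call:
apply_moves:
  moves: [0,0,0,0,0,0,0,0]

```text
time: 2.53
tool_pos: [440.7, 94.6, 106.9]
tool_rot: [0.146, 0.989, 0.0, 0.0]
ft_force: [0.0, 0.1, 0.5]
width: 0.497
gripper_force: 0.0
```

```bash
python3 plan.py 442.2 95.2 72
```

```text
shift [-0.0025  0.002   0.0697] turn -0.001 | tcp [440.7  94.6 106.9] yaw 73.2 F [0.  0.1 0.5] w 0.497 g 0.0 j [ 0.07  0.21 -0.48  0.87  0.    0.36] t 2.53
```

Call:
apply_moves:
  moves: [-0.0025,0.002,0.015,0,-0.0025,0.002,0.035,0,-0.0025,0.002,0.055,0,-0.0025,0.002,0.069,0,-0.0025,0.002,0.069,0]

```text
time: 2.95
tool_pos: [440.6, 95.2, 70.4]
tool_rot: [0.146, 0.989, -0.0, -0.001]
ft_force: [0.5, -0.8, -0.5]
width: 0.5
gripper_force: 0.0
```

Call:
apply_moves:
  moves: [0,0,0,0,0,0,0,0,0,0,0,0]

```text
time: 3.2
tool_pos: [442.3, 95.4, 72.3]
tool_rot: [0.146, 0.989, 0.0, 0.001]
ft_force: [-0.3, 0.9, 0.7]
width: 0.499
gripper_force: 0.0
```

```bash
python3 plan.py 442.2 95.2 72
```

```text
shift [ 0.0001 -0.0004  0.0006] turn -0.001 | tcp [442.3  95.4  72.3] yaw 73.2 F [-0.3  0.9  0.7] w 0.499 g 0.0 j [ 0.07  0.25 -0.53  0.78  0.    0.37] t 3.2
```

Call:
apply_moves:
  moves: [0,0,0,0,0,0,0,0,0,0,0,0,0,0,0,0,0,0,0,0]
  fingers: 0
  squeeze: 20

```text
time: 3.62
tool_pos: [442.1, 95.3, 72.1]
tool_rot: [0.146, 0.989, 0.0, 0.0]
ft_force: [0.2, 0.1, 3.1]
width: 0.179
gripper_force: 19.7
```

Call:
apply_moves:
  moves: [0,0,0,0,0,0,0,0,0,0,0,0,0,0,0,0,0,0,0,0]

```text
time: 4.03
tool_pos: [442.1, 95.3, 72.1]
tool_rot: [0.146, 0.989, 0.0, 0.0]
ft_force: [-0.8, -1.0, 5.0]
width: 0.183
gripper_force: 19.9
```

```bash
python3 plan.py 442.2 95.2 172
```

```text
shift [-4.000e-04 -1.000e-04 -1.998e-01] turn -0.001 | tcp [442.1  95.3  72.1] yaw 73.2 F [-0.8 -1.   5. ] w 0.183 g 19.9 j [ 0.07  0.25 -0.53  0.78 -0.    0.37] t 4.03
```

Call:
apply_moves:
  moves: [0,0,-0.02,0,0,0,-0.05,0,0,0,-0.08,0,0,0,-0.11,0,0,0,-0.13,0]

```text
time: 4.45
tool_pos: [441.5, 95.4, 137.4]
tool_rot: [0.146, 0.989, 0.0, -0.0]
ft_force: [0.7, -0.3, 0.0]
width: 0.181
gripper_force: 19.6
```

Call:
apply_moves:
  moves: [0,0,-0.03,0,0,0,-0.05,0,0,0,-0.07,0,0,0,-0.07,0,0,0,-0.07,0]

```text
time: 4.87
tool_pos: [441.7, 95.4, 171.5]
tool_rot: [0.146, 0.989, 0.0, 0.0]
ft_force: [0.1, -0.2, -1.0]
width: 0.184
gripper_force: 19.6
```

```bash
python3 - <<'E'
from h import *
import plan; plan.plan([478.8,-31.3,172])
b=snap('side','s2')['img']
c=cv2.resize(b[130:300,150:350],None,fx=3,fy=3)
cv2.imwrite('pics/c4.png',c[:,:,::-1])
E
```

```text
shift [-0.1443 -0.221  -0.001 ] turn -0.001 | tcp [441.7  95.4 171.5] yaw 73.2 F [ 0.1 -0.2 -1. ] w 0.184 g 19.6 j [ 0.07  0.16 -0.37  1.04  0.    0.37] t 4.87
```

View pics/c4.png

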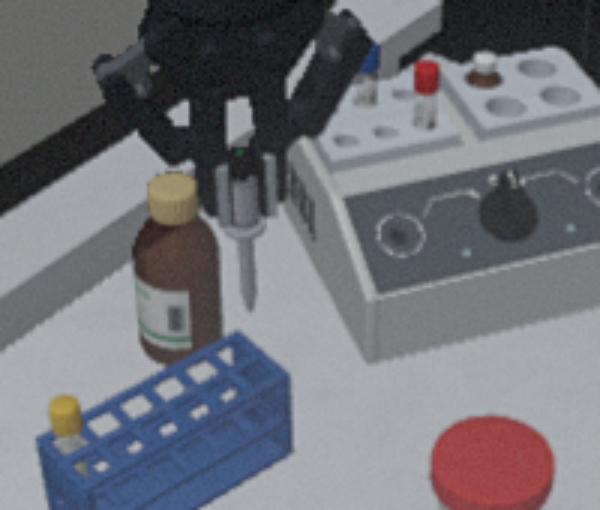

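Call:
apply_moves:
  moves: [-0.02,-0.03,0,0,-0.06,-0.09,0,0,-0.1,-0.151,0,0,-0.133,-0.2,0,0,-0.1463,-0.221,0,0]

```text
time: 5.33
tool_pos: [480.2, -34.6, 170.7]
tool_rot: [0.148, 0.989, -0.001, -0.0]
ft_force: [0.8, 0.4, -0.9]
width: 0.178
gripper_force: 19.7
```

Call:
apply_moves:
  moves: [0,0,0,0,0,0,0,0,0,0,0,0,0,0,0,0]

```text
time: 5.67
tool_pos: [479.0, -30.3, 171.4]
tool_rot: [0.145, 0.989, 0.0, -0.001]
ft_force: [0.1, -0.1, -0.1]
width: 0.182
gripper_force: 19.7
```

```bash
python3 - <<'E'
from h import *
import plan; plan.plan([479.8,-31.6,147])
b=snap('side','s3'); o=get_obs(); p=np.array(o['tool_pos']); 
print('tip pred',proj(b,p-[0,0,65.1]),'pred -5mm xh',proj(b,p-[0,0,65.1]-np.array([4.8,-1.45,0])),'in old pic',proj(b,[441.7,95.4,106.4]))
t=snap('top','t3')['img']
c=np.zeros((600,800,3),np.uint8); c[:480,:400]=cv2.resize(b['img'][140:260,240:340],None,fx=4,fy=4); c[:480,400:]=cv2.resize(t[160:280,250:350],None,fx=4,fy=4)
cv2.imwrite('pics/c5.png',c[:,:,::-1])
E
```

```text
shift [-0.0023 -0.002   0.0488] turn 0.002 | tcp [479.  -30.3 171.4] yaw 73.3 F [ 0.1 -0.1 -0.1] w 0.182 g 19.7 j [-0.2   0.22 -0.3   1.06  0.    0.1 ] t 5.67
tip pred [[283.01873625 192.53726104]] pred -5mm xh [[284.05528336 194.17685968]] in old pic [[233.91756484 232.74084279]]
```

View pics/c5.png

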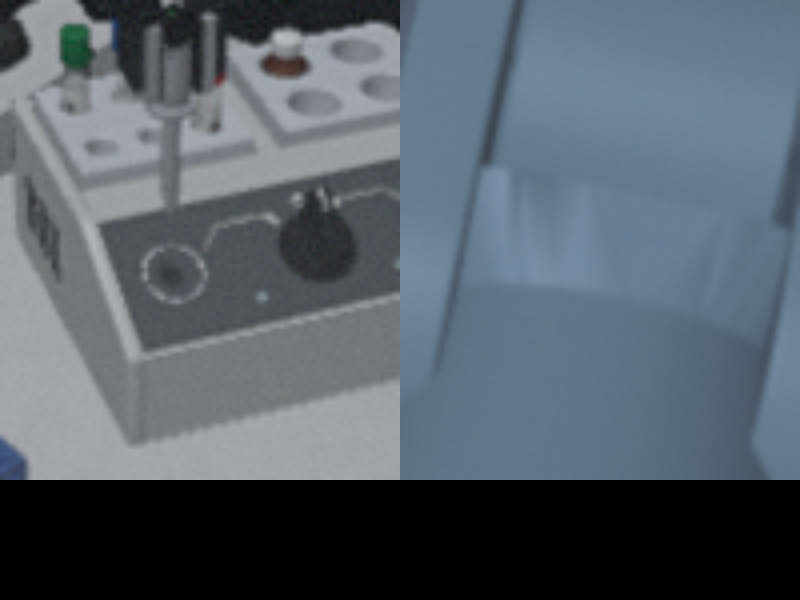

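Call:
apply_moves:
  moves: [-0.003,-0.002,0.01,0,-0.003,-0.002,0.025,0,-0.003,-0.002,0.04,0,-0.003,-0.002,0.049,0,-0.003,-0.002,0.049,0]

```text
time: 6.18
tool_pos: [479.6, -32.7, 145.6]
tool_rot: [0.146, 0.989, 0.0, -0.002]
ft_force: [-1.3, -0.4, -0.6]
width: 0.183
gripper_force: 19.7
```

Call:
apply_moves:
  moves: [0,0,0,0,0,0,0,0,0,0,0,0,0,0,0,0]

```text
time: 6.52
tool_pos: [481.2, -33.1, 147.6]
tool_rot: [0.146, 0.989, 0.0, 0.0]
ft_force: [-0.4, -0.7, -0.6]
width: 0.188
gripper_force: 19.7
```

```bash
python3 plan.py 480.3 -31.8 131.5
```

```text
shift [0.0026 0.002  0.0323] turn -0.001 | tcp [481.2 -33.1 147.6] yaw 73.2 F [-0.4 -0.7 -0.6] w 0.188 g 19.7 j [-0.2   0.24 -0.34  1.    0.    0.09] t 6.52
```

Call:
apply_moves:
  moves: [0.0026,0.002,0,0,0.0026,0.002,0.006,0,0.0026,0.002,0.014,0,0.0026,0.002,0.022,0,0.0026,0.002,0.022,0]

```text
time: 6.93
tool_pos: [479.2, -31.5, 135.2]
tool_rot: [0.146, 0.989, 0.0, -0.001]
ft_force: [-1.2, -0.3, -0.9]
width: 0.181
gripper_force: 19.7
```

Call:
apply_moves:
  moves: [0,0,0,0,0,0,0,0,0,0,0,0,0,0,0,0]

```text
time: 7.27
tool_pos: [480.1, -31.7, 136.4]
tool_rot: [0.146, 0.989, 0.0, 0.0]
ft_force: [0.0, 0.5, -0.8]
width: 0.185
gripper_force: 19.7
```

```bash
python3 plan.py 480.3 -31.8 131.5
```

```text
shift [-0.0004 -0.0001  0.0099] turn -0.001 | tcp [480.1 -31.7 136.4] yaw 73.2 F [ 0.   0.5 -0.8] w 0.185 g 19.7 j [-0.2   0.24 -0.36  0.97  0.    0.1 ] t 7.27
```

Call:
apply_moves:
  moves: [0,0,0.003,0,0,0,0.006,0,0,0,0.01,0,0,0,0.01,0,0,0,0.01,0]

```text
time: 7.68
tool_pos: [479.7, -31.6, 131.1]
tool_rot: [0.146, 0.989, 0.0, -0.0]
ft_force: [0.4, 0.2, 0.3]
width: 0.182
gripper_force: 19.7
```

Call:
apply_moves:
  moves: [0.005,0,0.001,0,0.01,0,0.002,0,0.015,0,0.003,0,0.0207,0,0.0048,0,0.0207,0,0.0048,0]

```text
time: 8.1
tool_pos: [470.0, -28.8, 129.2]
tool_rot: [0.146, 0.989, -0.0, 0.0]
ft_force: [1.4, -1.5, 1.7]
width: 0.187
gripper_force: 20.0
```

```bash
cat > arc.py <<'E'
from h import *
import plan
R=Ro.from_euler('z',-.294)
def tgt(th,d,e=0,L=83.8,M=(478.8,-31.3,72.3)):
    th=np.radians(th); c,s=np.cos(np.radians(25)),np.sin(np.radians(25))
    return R.apply([e*c+d*s-L*np.sin(th),0,e*s-d*c+L*np.cos(th)-18.7])+M
E
python3 - <<'E'
from arc import *
for a in((8,8,-.5),(16,10),(25,13),(25,20)): plan.plan(tgt(*a))
E
```

```text
shift [-0.0008  0.0004  0.0002] turn -0.001 | tcp [470.  -28.8 129.2] yaw 73.2 F [ 1.4 -1.5  1.7] w 0.187 g 20.0 j [-0.2   0.23 -0.4   0.94 -0.    0.1 ] t 8.1
shift [0.0195 0.0004 0.0083] turn -0.001 | tcp [470.  -28.8 129.2] yaw 73.2 F [ 1.4 -1.5  1.7] w 0.187 g 20.0 j [-0.2   0.23 -0.4   0.94 -0.    0.1 ] t 8.1
shift [0.0416 0.0004 0.0229] turn -0.001 | tcp [470.  -28.8 129.2] yaw 73.2 F [ 1.4 -1.5  1.7] w 0.187 g 20.0 j [-0.2   0.23 -0.4   0.94 -0.    0.1 ] t 8.1
shift [0.0357 0.0004 0.0356] turn -0.001 | tcp [470.  -28.8 129.2] yaw 73.2 F [ 1.4 -1.5  1.7] w 0.187 g 20.0 j [-0.2   0.23 -0.4   0.94 -0.    0.1 ] t 8.1
```

Call:
apply_moves:
  moves: [0.005,0,0.002,0,0.01,0,0.004,0,0.015,0,0.006,0,0.0195,0,0.0083,0,0.0195,0,0.0083,0]

```text
time: 8.52
tool_pos: [459.9, -25.8, 124.4]
tool_rot: [0.146, 0.989, -0.0, -0.001]
ft_force: [-0.1, -1.6, 1.3]
width: 0.186
gripper_force: 20.1
```

Call:
apply_moves:
  moves: [0.005,0,0.003,0,0.01,0,0.006,0,0.016,0,0.01,0,0.022,0,0.0146,0,0.022,0,0.0146,0]

```text
time: 8.93
tool_pos: [448.8, -22.4, 116.7]
tool_rot: [0.146, 0.989, 0.0, -0.001]
ft_force: [1.5, -2.4, 0.6]
width: 0.186
gripper_force: 20.4
```

```bash
python3 - <<'E'
from arc import *
for a in((25,13),(25,20),(25,40)): plan.plan(tgt(*a))
b=snap('side','s4')['img']
cv2.imwrite('pics/c6.png',cv2.resize(b[110:260,220:360],None,fx=4,fy=4)[:,:,::-1])
E
```

```text
shift [-0.0026  0.0004 -0.0021] turn -0.001 | tcp [448.8 -22.4 116.7] yaw 73.2 F [ 1.5 -2.4  0.6] w 0.186 g 20.4 j [-0.19  0.2  -0.47  0.9  -0.    0.1 ] t 8.93
shift [-0.0086  0.0004  0.0105] turn -0.001 | tcp [448.8 -22.4 116.7] yaw 73.2 F [ 1.5 -2.4  0.6] w 0.186 g 20.4 j [-0.19  0.2  -0.47  0.9  -0.    0.1 ] t 8.93
shift [-0.0255  0.0004  0.0468] turn -0.001 | tcp [448.8 -22.4 116.7] yaw 73.2 F [ 1.5 -2.4  0.6] w 0.186 g 20.4 j [-0.19  0.2  -0.47  0.9  -0.    0.1 ] t 8.93
```

View pics/c6.png

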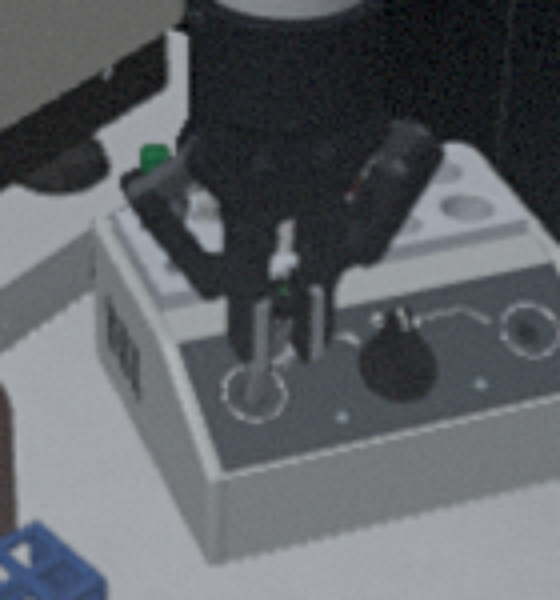

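The tip sits in the left mouth (258,395) with the logger leaning along the well axis. Next I'll push it in along the axis.

Call:
apply_moves:
  moves: [-0.003,0,0.0,0,-0.0045,0,0.003,0,-0.0065,0,0.006,0,-0.0086,0,0.0105,0,-0.0086,0,0.0105,0]

```text
time: 9.4
tool_pos: [453.6, -23.8, 111.3]
tool_rot: [0.146, 0.989, 0.0, -0.001]
ft_force: [-0.1, -1.8, -2.1]
width: 0.184
gripper_force: 20.0
```

Call:
apply_moves:
  moves: [-0.002,0,0.0045,0,-0.004,0,0.009,0,-0.006,0,0.0135,0,-0.0085,0,0.0181,0,-0.0085,0,0.0181,0]

```text
time: 9.82
tool_pos: [458.1, -25.2, 102.5]
tool_rot: [0.146, 0.989, -0.0, -0.0]
ft_force: [-2.0, -2.3, -3.1]
width: 0.182
gripper_force: 20.1
```

```bash
python3 - <<'E'
from arc import *
for a in((25,30),(25,40),(25,50)): plan.plan(tgt(*a))
E
```

```text
shift [0.0023 0.0004 0.0002] turn -0.001 | tcp [458.1 -25.2 102.5] yaw 73.2 F [-2.  -2.3 -3.1] w 0.182 g 20.1 j [-0.19  0.23 -0.47  0.87 -0.    0.1 ] t 9.82
shift [-0.0062  0.0004  0.0183] turn -0.001 | tcp [458.1 -25.2 102.5] yaw 73.2 F [-2.  -2.3 -3.1] w 0.182 g 20.1 j [-0.19  0.23 -0.47  0.87 -0.    0.1 ] t 9.82
shift [-0.0146  0.0004  0.0364] turn -0.001 | tcp [458.1 -25.2 102.5] yaw 73.2 F [-2.  -2.3 -3.1] w 0.182 g 20.1 j [-0.19  0.23 -0.47  0.87 -0.    0.1 ] t 9.82
```

Call:
apply_moves:
  moves: [0,0,0.0045,0,-0.002,0,0.009,0,-0.004,0,0.0135,0,-0.0062,0,0.0183,0,-0.0062,0,0.0183,0]

```text
time: 10.23
tool_pos: [461.4, -26.2, 93.5]
tool_rot: [0.146, 0.989, -0.0, -0.0]
ft_force: [-2.7, -3.2, -2.8]
width: 0.191
gripper_force: 20.2
```

Call:
apply_moves:
  moves: [-0.002,0,0.0045,0,-0.004,0,0.009,0,-0.006,0,0.0135,0,-0.0085,0,0.0181,0,-0.0085,0,0.0181,0]

```text
time: 10.65
tool_pos: [465.1, -27.5, 84.4]
tool_rot: [0.146, 0.989, -0.0, -0.0]
ft_force: [-3.3, -3.6, -1.2]
width: 0.182
gripper_force: 20.4
```

```bash
python3 - <<'E'
from arc import *
for a in((25,50),(25,55)): plan.plan(tgt(*a))
E
```

```text
shift [0.0001 0.0008 0.0003] turn -0.001 | tcp [465.1 -27.5  84.4] yaw 73.2 F [-3.3 -3.6 -1.2] w 0.182 g 20.4 j [-0.2   0.27 -0.48  0.83 -0.    0.1 ] t 10.65
shift [-0.0041  0.0008  0.0093] turn -0.001 | tcp [465.1 -27.5  84.4] yaw 73.2 F [-3.3 -3.6 -1.2] w 0.182 g 20.4 j [-0.2   0.27 -0.48  0.83 -0.    0.1 ] t 10.65
```

Next comes the last 5 mm, pressing about 1.5 mm past until the force shows the collar seated.

Call:
apply_moves:
  moves: [-0.001,0,0.003,0,-0.0025,0,0.006,0,-0.0041,0,0.0093,0,-0.0041,0,0.0093,0,-0.0041,0,0.0093,0]

```text
time: 11.07
tool_pos: [466.4, -28.0, 80.6]
tool_rot: [0.146, 0.989, -0.0, -0.001]
ft_force: [-7.1, -2.1, 6.7]
width: 0.183
gripper_force: 21.0
```

Call:
apply_moves:
  moves: [-0.0005,0,0.0014,0,-0.001,0,0.0028,0,-0.001,0,0.0028,0,-0.001,0,0.0028,0]

```text
time: 11.4
tool_pos: [466.4, -28.1, 80.3]
tool_rot: [0.146, 0.989, -0.0, -0.001]
ft_force: [-12.7, -2.1, 19.4]
width: 0.182
gripper_force: 21.9
```

```bash
python3 - <<'E'
from arc import *
plan.plan(tgt(25,55))
E
```

```text
shift [-0.0012  0.001   0.0011] turn -0.001 | tcp [466.4 -28.1  80.3] yaw 73.2 F [-12.7  -2.1  19.4] w 0.182 g 21.9 j [-0.2   0.27 -0.48  0.82 -0.    0.1 ] t 11.4
```

Call:
apply_moves:
  moves: [0,0,0,0,0,0,0,0,0,0,0,0,0,0,0,0,0,0,0,0]
  fingers: 0.45

```text
time: 11.82
tool_pos: [468.4, -27.8, 78.9]
tool_rot: [0.146, 0.989, 0.0, 0.0]
ft_force: [0.3, -0.0, 0.1]
width: 0.454
gripper_force: 0.0
```

Call:
apply_moves:
  moves: [0,0,-0.02,0,0,0,-0.05,0,0,0,-0.09,0,0,0,-0.13,0,0,0,-0.16,0]

```text
time: 12.23
tool_pos: [468.4, -27.9, 160.2]
tool_rot: [0.146, 0.989, 0.0, 0.001]
ft_force: [1.0, 0.5, -0.3]
width: 0.449
gripper_force: 0.0
```

Call:
apply_moves:
  moves: [0.05,0,0,0,0.1,0,0,0,0.16,0,0,0,0.2,0,0,0,0.2,0,0,0]

```text
time: 12.65
tool_pos: [367.6, 2.3, 158.1]
tool_rot: [0.146, 0.989, 0.0, -0.002]
ft_force: [0.2, 0.4, -0.6]
width: 0.447
gripper_force: 0.0
```

```bash
python3 - <<'E'
from h import *
import plan; plan.plan([459,-96,170])
b=snap('side','s5')['img'];t=snap('top','t5')['img']
c=np.hstack([cv2.resize(b[110:260,230:330],None,fx=4,fy=4),cv2.resize(t[150:300,265:365],None,fx=4,fy=4)])
cv2.imwrite('pics/c7.png',c[:,:,::-1])
E
```

```text
shift [-0.2316 -0.1355 -0.0248] turn 0.001 | tcp [367.6   2.3 158.1] yaw 73.2 F [ 0.2  0.4 -0.6] w 0.447 g 0.0 j [-0.17  0.01 -0.58  0.99  0.    0.13] t 12.65
```

View pics/c7.png

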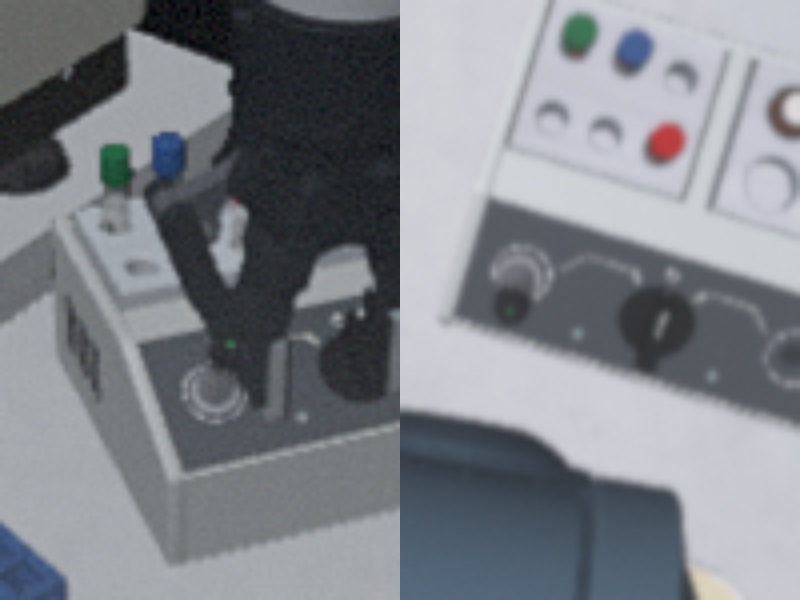

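The logger is seated, with its collar inside the ring at side view (213,390) and top view (520,270). Now the knob, starting from above its grip point.

Call:
apply_moves:
  moves: [-0.05,-0.03,-0.02,0,-0.1,-0.065,-0.02,0,-0.16,-0.1,-0.02,0,-0.2,-0.12,-0.01,0,-0.208,-0.129,0,0]
  fingers: 0.35

```text
time: 13.17
tool_pos: [458.3, -94.4, 159.3]
tool_rot: [0.147, 0.989, -0.001, 0.003]
ft_force: [0.6, -0.4, -0.0]
width: 0.348
gripper_force: 0.0
```

Call:
apply_moves:
  moves: [0,0,0,0,0,0,0,0,0,0,0,0,0,0,0,0,0,0,0,0]

```text
time: 13.58
tool_pos: [452.5, -90.2, 159.1]
tool_rot: [0.146, 0.989, 0.0, 0.0]
ft_force: [0.2, -0.3, 0.4]
width: 0.351
gripper_force: 0.0
```

```bash
python3 plan.py 447.6 -92.9 110
```

```text
shift [ 0.0079 -0.0081  0.0983] turn 0.001 | tcp [452.5 -90.2 159.1] yaw 73.2 F [ 0.2 -0.3  0.4] w 0.351 g 0.0 j [-0.33  0.19 -0.37  1.01  0.   -0.04] t 13.58
```

Call:
apply_moves:
  moves: [0.0079,-0.0081,0.02,0,0.0079,-0.0081,0.045,0,0.0079,-0.0081,0.075,0,0.0079,-0.0081,0.098,0,0.0079,-0.0081,0.098,0]

```text
time: 14.0
tool_pos: [446.1, -92.6, 108.2]
tool_rot: [0.146, 0.989, 0.0, -0.002]
ft_force: [-0.4, -0.3, -0.5]
width: 0.352
gripper_force: 0.0
```

Call:
apply_moves:
  moves: [0,0,0,0,0,0,0,0,0,0,0,0,0,0,0,0]

```text
time: 14.33
tool_pos: [448.8, -93.8, 110.8]
tool_rot: [0.146, 0.989, -0.0, 0.001]
ft_force: [-0.5, 0.9, -0.3]
width: 0.347
gripper_force: 0.0
```

```bash
python3 plan.py 447.6 -92.9 81.5
```

```text
shift [0.0029 0.001  0.0585] turn -0.0 | tcp [448.8 -93.8 110.8] yaw 73.2 F [-0.5  0.9 -0.3] w 0.347 g 0.0 j [-0.34  0.22 -0.46  0.89  0.   -0.05] t 14.33
```

Call:
apply_moves:
  moves: [0.0025,0.001,0.015,0,0.0025,0.001,0.03,0,0.0025,0.001,0.045,0,0.0025,0.001,0.057,0,0.0025,0.001,0.057,0]

```text
time: 14.75
tool_pos: [445.5, -92.3, 79.6]
tool_rot: [0.146, 0.989, 0.0, -0.002]
ft_force: [-0.6, 0.1, 0.5]
width: 0.347
gripper_force: 0.0
```

Call:
apply_moves:
  moves: [0,0,0,0,0,0,0,0,0,0,0,0]

```text
time: 15.0
tool_pos: [447.3, -92.9, 81.6]
tool_rot: [0.146, 0.989, 0.0, 0.0]
ft_force: [0.3, 0.6, 1.0]
width: 0.35
gripper_force: 0.0
```

Call:
apply_moves:
  moves: [0,0,0,0,0,0,0,0,0,0,0,0,0,0,0,0,0,0,0,0]
  fingers: 0
  squeeze: 20

```text
time: 15.42
tool_pos: [447.0, -94.2, 81.8]
tool_rot: [0.147, 0.989, -0.002, 0.0]
ft_force: [-1.3, -4.8, 1.0]
width: 0.115
gripper_force: 24.3
```

```bash
python3 plan.py 447.6 -92.9 81.5
```

```text
shift [-0.0003  0.0028  0.0007] turn -0.002 | tcp [447.  -94.2  81.8] yaw 73.1 F [-1.3 -4.8  1. ] w 0.115 g 24.3 j [-0.34  0.25 -0.51  0.81 -0.   -0.05] t 15.42
```

Call:
apply_moves:
  moves: [0,-0.002,0,-0.15,0,-0.002,0,-0.3,0,-0.002,0,-0.45,0,-0.002,0,-0.6,0,-0.002,0,-0.75]

```text
time: 15.83
tool_pos: [446.6, -95.4, 82.3]
tool_rot: [-0.051, 0.999, -0.002, -0.0]
ft_force: [-3.1, -3.6, 4.4]
width: 0.113
gripper_force: 51.1
```

```bash
python3 plan.py 447 -94 81.5 116.5
```

```text
shift [-0.0011  0.0027  0.0015] turn -0.69 | tcp [446.6 -95.4  82.3] yaw 95.8 F [-3.1 -3.6  4.4] w 0.113 g 51.1 j [-0.35  0.25 -0.51  0.81 -0.   -0.45] t 15.83
```

Call:
apply_moves:
  moves: [0,0,0,-0.15,0,0,0,-0.3,0,0,0,-0.45,0,0,0,-0.6,0,0,0,-0.7]

```text
time: 16.25
tool_pos: [446.8, -96.2, 82.9]
tool_rot: [-0.232, 0.973, -0.003, -0.001]
ft_force: [-5.0, -4.9, 10.1]
width: 0.113
gripper_force: 77.2
```

Call:
apply_moves:
  moves: [0,0,0,0,0,0,0,0,0,0,0,0]

```text
time: 16.5
tool_pos: [446.8, -96.2, 82.8]
tool_rot: [-0.23, 0.973, -0.003, -0.001]
ft_force: [-5.3, -4.6, 10.2]
width: 0.11
gripper_force: 76.8
```

```bash
python3 plan.py 447 -94 81.5 116.5; python3 -c "
from bench import get_obs
print(get_obs()['ft_torque'])"
```

```text
shift [-0.0023  0.0037  0.0027] turn 0.003 | tcp [446.8 -96.2  82.8] yaw 116.6 F [-5.3 -4.6 10.2] w 0.11 g 76.8 j [-0.35  0.25 -0.51  0.81 -0.01 -0.81] t 16.5
[-1.50682057  0.98493985 -0.23938319]
```

Call:
apply_moves:
  moves: [0,0,0,0,0,0,0,0,0,0,0,0,0,0,0,0,0,0,0,0]
  fingers: 0.3

```text
time: 16.92
tool_pos: [446.5, -93.4, 81.1]
tool_rot: [-0.231, 0.973, 0.0, -0.0]
ft_force: [0.8, 0.4, -0.2]
width: 0.303
gripper_force: 0.0
```

Call:
apply_moves:
  moves: [0,0,-0.02,0,0,0,-0.05,0,0,0,-0.09,0,0,0,-0.13,0,0,0,-0.16,0]

```text
time: 17.33
tool_pos: [446.9, -93.6, 162.6]
tool_rot: [-0.231, 0.973, 0.0, 0.0]
ft_force: [0.1, -0.2, 0.8]
width: 0.299
gripper_force: 0.0
```

Call:
apply_moves:
  moves: [0.05,0.02,0,0,0.1,0.05,0,0,0.14,0.08,0,0,0.14,0.11,0,0,0.14,0.11,0,0]

```text
time: 17.75
tool_pos: [356.6, -74.2, 160.9]
tool_rot: [-0.231, 0.973, 0.001, -0.001]
ft_force: [-0.2, 0.1, -0.2]
width: 0.3
gripper_force: 0.0
```

```bash
python3 - <<'E'
from h import *
import plan; plan.plan([459,-96,170])
b=snap('side','s6')['img'];t=snap('top','t6')['img']
c=np.hstack([cv2.resize(b[110:310,150:400],None,fx=1.6,fy=1.6),cv2.resize(t[140:340,160:410],None,fx=1.6,fy=1.6)])
d=np.hstack([cv2.resize(b[180:235,260:360],None,fx=4,fy=4),cv2.resize(t[195:250,275:375],None,fx=4,fy=4)])
cv2.imwrite('pics/c8.png',np.vstack([c,d])[:,:,::-1])
E
```

```text
shift [-0.1632 -0.131  -0.0188] turn 1.45 | tcp [356.6 -74.2 160.9] yaw 116.7 F [-0.2  0.1 -0.2] w 0.3 g 0.0 j [-0.38 -0.   -0.58  1.    0.   -0.85] t 17.75
```

View pics/c8.png

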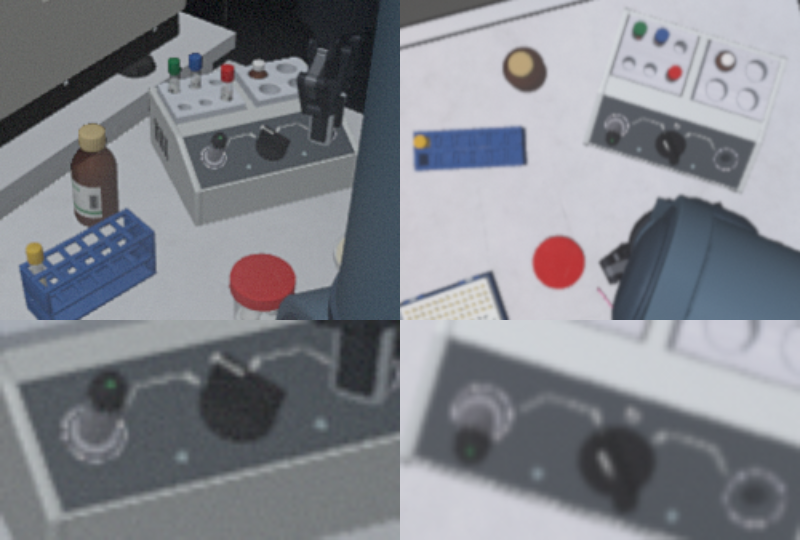

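The pointer now leans towards the left mark (top crop (605,465)), and everything else stands in place. I'll check the knob angle numerically before handing in.

```bash
python3 - <<'E'
from fit import *
for n in('t6','t0'):
    s=pickle.load(open('pics/'+{'t6':'t6','t0':'top0'}[n]+'.pkl','rb'))
    def kp(x,ph,h=26.5):
        q=np.array([-3+x*np.cos(ph),x*np.sin(ph),h]); return W(p,(Rp@q+[-45,0,73])[None])
    g=cv2.cvtColor(s['img'],cv2.COLOR_RGB2GRAY).astype(float)
    best=[]
    for ph in np.arange(-.9,1.0,.04):
        u=np.vstack([proj(s,kp(x,ph)) for x in np.linspace(5,15,15)]).astype(np.float32)
        best.append((cv2.remap(g.astype(np.float32),u[:,:1],u[:,1:],1).mean(),ph))
    print(n,[(round(float(a)),round(float(b),2)) for a,b in sorted(best)[::-1][:5]])
E
```

```text
t6 [(118, 0.66), (117, 0.7), (116, 0.62), (113, 0.74), (111, 0.58)]
t0 [(103, -0.06), (102, -0.1), (101, -0.02), (99, -0.14), (97, 0.02)]
```

```bash
python3 -c "
from bench import env
print(env.job_done())"
```

```text
the job is handed in; nothing more can be done
None
```

The logger is seated in the left well with its collar down, the selector was then turned to the left mark (about 0.7 rad in the top camera), and the job was handed in at about 18 s; the hand-in call returned no verdict.

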